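Hold a drawer divider against its cleats while it is screwed on

ROBOT

A 6-joint arm with a two-finger parallel gripper is mounted at the origin on a cart in front of the work surface, level with it; the furniture and walls round the work are solid. World frame = base frame: x ahead of the robot, y to its left, z up, the work surface at z = 0. Lengths are in mm, angles in degrees, forces in N, time in s.
With the tool pointing down it reaches from about 350 to 850 mm from the base axis. Payload 8.1 kg.
Tool frame: the origin (TCP) lies midway between the tips of the shut fingers; the grasp point (between the pads) lies 19 mm behind it; z points along the fingers, y is the line along which they close (so a half turn about z gives the same grasp; the last joint's range is limited). The gripper opens to 85 mm and grips with 20 to 120 N. Pads are 22 mm wide; open, the fingers measure 114 mm over their backs; the gripper's body (76 mm by 85 mm) begins 54 mm behind the grasp point. The pads swing forward as they close: fully open they stand 13 mm farther back than shut.
Start: joints at [-77.831, 7.471, 85.268, -0, 87.261, -4.893], TCP at [176.071, -573.589, 198.192] pointing down, gripper open.
Joint ranges: [-169.43, 169.43], [-51.17, 129.36], [1.28, 143.12], [-76.62, 256.62], [0, 156.53], [-152.29, 152.29]. Speed limits (degrees/s): [136.94, 136.94, 159.86, 180, 180, 180].

INTERFACE

Orientations are given as [roll, pitch, yaw] about the fixed x, y, z axes, in that order (R = Rz(yaw) Ry(pitch) Rx(roll)).
In Python, from bench import sense, snapshot, camera_params, hand_in, masks_of, pinpoint gives the robot as it stands.
- The arm moves only by the tool step_arm, never from a script. Its argument "targets" is a list of rows, each an object with "angular": the turn, a rotation vector about the tool's x, y, z scaled (see below), a list of three; "dp": the shift along the tool's x, y, z scaled (see below), a list of three; "fingers": the closure, from 0 (fully open) to 1 (shut). A call has exactly 8 rows; each row is the pose to reach, as a shift and turn from the pose commanded when the call began, along the tool's axes at that moment, turning the shorter way round; what a row does not reach only later rows make up. The controller multiplies each number of a shift by 0.2 m and each number of a turn by 180 degrees. A row lasts 1/8 s, in which the tool goes at most 62.5 mm and 10.7 degrees, less where a joint would pass 70% of its speed; a pose out of reach is approached as far as the arm can. A call with a number of a shift or a turn outside -1 to 1 is refused whole. A call with a gripper value outside its range is refused whole. The fingers move at their own pace and stop on an object; "newtons" is the grip in N (left out, the last holds). Time passes only in rows, so rows that repeat a pose let the fingers close, or fill a call up. It gives the time, the measured TCP pose, the force, the opening and the grip force at its end, in the units of the state.
- sense(): the state, without advancing time (a new reading comes with each control period).
- snapshot(name): name is "scene" or "top"; returns the picture (384x512x3 uint8, blue, green, red); there is no depth.
- camera_params(name): a dict with "vfov" (degrees; the focal length in pixels is half the picture's height over the tangent of half this angle, whatever the lens; pixels are square), "cx", "cy" (the principal point, pixels), "D" ([k1, k2, p1, p2, k3] as OpenCV has them; the pictures are not rectified), "R" (3x3) and "t" (3): a world point X has camera coordinates R X + t. Camera axes: x right, y down, z forward; pixel columns grow to the right and rows downward; lengths in mm; the calibration is good to about 2 mm. A picture is of the moment at which its call begins. camera_params takes no time and is no camera call.
- hand_in(): hands the job in; it is judged then, once.
Trained networks look in the newest picture that a camera, given by its name, has taken for a name from the list of things; names that differ only in an ending like _2 or _b are one class to them, and where a whole thing is asked for, a point or a joint stands for the part that bears it (a point fixed in the world has none). Each returns a list of dicts, best first, with "conf" (0 to 1); they miss things now and then, are a little off and sometimes report something else, mostly with a low value. They report only what shows in the picture. A call takes as long as a camera call.
- masks_of(camera, label): "pixels" (384x512 bool, what is visible of it) and "at" ([column, row] in pixels, amid what is visible of it).
- pinpoint(camera, label): "at" ([column, row] in pixels: a listed point, or the origin of a listed thing).
The state is a dict: "time": time; "joint_pos": joint angles; "qd": joint speeds; "joint_efforts": joint torques, N m; "tool_pos": TCP position; "tcp_rot": TCP orientation; "ft_force": force on the tool from outside, world axes, zero at the start; "wrist_torque": the same for the moment, N m; "finger_gap": finger opening in mm; "grip_force": force on a finger pad.
Only numpy, scipy, OpenCV 4.12 (cv2) and the standard library are available. Lean on these libraries where they do the work, as an engineer would, in place of code of your own. Each camera call takes 0.05 s, during which the arm holds its last target. There are 200 camera calls.

TASK

Pull the drawer of the low wooden chest out to its stop. Then take the longer of the two loose boards (its new divider), lower it into the drawer so that it stands on the drawer floor right behind the two upright cleats on the side walls, and draw it towards the drawer front, flat against both cleats. Finish while still holding it there, pressed with a steady force of about 10 N shared by both cleats and the drawer still fully out, so that I can drive the screws; do not ram it, and leave everything else where it is.

Things in the scene. Friction and masses are not known exactly. Their poses are not given: they have to be found in the camera images.
- chest: low pale-wood chest fixed on the worktop, 270 mm wide (y), 235 mm deep (x), 95 mm high, with one drawer; a 13 mm thick notebook, fixed, lies on the back half of its top. Origin: foot of the middle of its front face; x points to its back, -x is the way the drawer opens, z up
- drawer (a joint): how far the chest's drawer is out, in m: 0 shut, 0.160 at its stop. It slides along the chest's -x axis with about 2 N of friction and stays where it is left. In the drawer two upright wooden cleats, 14 mm deep, 16 mm wide, 40 mm high from the drawer floor, are fixed to the left and right walls, a screw in the front of each; their back faces lie in one plane square to the drawer
- drawer_handle (a point): middle of the drawer's straight round steel bar handle, 62 mm above the worktop: bar 10 mm thick, 110 mm long along this frame's y, on two stays 90 mm apart, 36 mm clear between bar and drawer front. Same axes as the chest. The drawer front's upper edge is 25 mm above it, the chest's top 33 mm above it
- board_place (a point): the long board's centre when home, its face on both cleats' back faces 7.5 mm before it (-x); moves with the drawer; axes as the chest (y along the board). 51 mm above the worktop; drawer floor 29 mm below it. Drawer 222 mm wide inside; side walls end 15 mm above it; back wall 71 mm behind it; two forks fixed on the floor 45 mm or more before it. Drawer at its stop: chest face 40.5 mm behind it, chest top 44 mm above it
- long_board_center (a point): centre of the long divider board, plain brown wood, 212 mm long (this frame's y), 15 mm thick (x), 58 mm high (z); it stands on its long edge on the worktop, about 0.12 kg
- long_board: the same long board; origin in the middle of its lower edge, 29 mm below its centre; same axes
- short_board_center (a point): centre of a second board that is not wanted: same wood, thickness and height but only 140 mm long (y); it stands on its edge too. Which of the two stands nearer the robot varies
- tape_roll: roll of pale masking tape lying flat, 100 mm across, 25 mm high; leave it alone; origin under its middle
- spice_tall: slim spice jar with a black lid, 45 mm across, 105 mm tall; leave it alone; origin under its middle
- spice_wide: squat glass jar with a yellow lid, 64 mm across, 109 mm tall; leave it alone; origin under its middle
- shaker: glass shaker with a domed grey top, 44 mm across, 90 mm tall; leave it alone; origin under its middle
- lemon: lemon, 72x57x58 mm; leave it alone; origin under its middle
- screwdriver: screwdriver lying on the worktop, 170 mm long; leave it alone; origin about its middle

How it is judged:
By the outcome, as a careful person would: the job done as asked, in the order asked, and still so for the second after the job is handed in, while the arm keeps its last pose, push and grip.
It also fails if it takes over 64 s, if anything falls off the work surface, if the arm or the gripper's body presses on something with over 40 N, if the wrist force passes 120 N, or if a joint passes its speed limit or range.

## Working session

There is one attempt and no reset: what is moved stays moved. The work goes in short steps, Python scripts to look and compute and a tool call to move; the robot and the scene stay as the last step left them, time stands still between calls to the robot, and variables do not carry over. Pictures are saved under pics/ and viewed, at most 10 in all, crops included, and the job is handed in when it is done.

Besides the shell and the picture viewer there is one more tool, called after "Call:" as name(argument=value, ...), one argument or row to a line, values as JSON. step_arm: Moves the arm, as the interface text tells. Its arguments: {"type":"object","properties":{"targets":{"type":"array","items":{"type":"object","properties":{"angular":{"type":"array","items":{"type":"number","minimum":-1,"maximum":1}},"dp":{"type":"array","items":{"type":"number","minimum":-1,"maximum":1}},"fingers":{"type":"number"}}}},"newtons":{"type":"number"}},"required":["targets"]}

```bash
mkdir -p pics; cat > h.py <<'E'
import numpy as np,cv2
from bench import *
from scipy.spatial.transform import Rotation as Rn
def cam(n):
    c=camera_params(n);f=192/np.tan(np.radians(c['vfov']/2))
    return np.array([[f,0,c['cx']],[0,f,c['cy']],[0,0,1.]]),np.array(c['D'],float),np.array(c['R'],float),np.array(c['t'],float).ravel()
def ray(n,px):
    K,D,R,t=cam(n);u=cv2.undistortPoints(np.array([[px]],float),K,D).ravel()
    return -R.T@t,R.T@np.array([u[0],u[1],1])
def atz(n,px,z):
    o,d=ray(n,px);return o+d*(z-o[2])/d[2]
def tri(pa,pb,na='scene',nb='top'):
    o1,d1=ray(na,pa);o2,d2=ray(nb,pb);d1/=np.linalg.norm(d1);d2/=np.linalg.norm(d2)
    s=np.linalg.lstsq(np.c_[d1,-d2],o2-o1,rcond=None)[0]
    a=o1+d1*s[0];b=o2+d2*s[1];return (a+b)/2,np.linalg.norm(a-b)
def proj(n,X):
    K,D,R,t=cam(n);return cv2.projectPoints(np.atleast_2d(np.array(X,float)),cv2.Rodrigues(R)[0],t,K,D)[0].reshape(-1,2)
E
python3 - <<'E'
from h import *
for n in('scene','top'):cv2.imwrite(f'pics/{n}0.png',snapshot(n)); print(n,-cam(n)[2].T@cam(n)[3])
for l,z in(('drawer_handle',62),('chest',0),('long_board_center',29),('short_board_center',29),('long_board',0),('tape_roll',0),('spice_tall',0),('spice_wide',0),('shaker',0),('lemon',0),('screwdriver',5)):
    r={n:pinpoint(n,l) for n in('scene','top')}
    for n in r:
        for k in r[n][:2]:print(l,n,np.round(k['at']),round(k['conf'],2),atz(n,k['at'],z).round())
E
```

```text
scene [-812.55498586 -335.30354044 1007.66583133]
top [ 360.53657684  -93.4211802  1243.82157979]
drawer_handle scene [218. 194.] 0.88 [607.  47.  62.]
drawer_handle top [212. 184.] 0.74 [594.  32.  62.]
drawer_handle top [324. 207.] 0.55 [ 514. -321.   62.]
chest scene [233. 198.] 0.82 [683.   1.  -0.]
chest scene [155. 191.] 0.48 [683. 353.  -0.]
chest top [224. 167.] 0.91 [663.  -4.   0.]
long_board_center scene [302. 221.] 0.71 [ 525. -300.   29.]
long_board_center scene [162. 204.] 0.27 [552. 268.  29.]
long_board_center top [321. 205.] 0.6 [ 525. -317.   29.]
long_board_center top [331. 247.] 0.38 [ 390. -344.   29.]
short_board_center scene [310. 244.] 0.81 [ 391. -337.   29.]
short_board_center top [329. 245.] 0.57 [ 397. -338.   29.]
long_board scene [306. 227.] 0.56 [ 525. -317.    0.]
long_board top [322. 204.] 0.78 [ 535. -327.    0.]
long_board top [319. 165.] 0.53 [ 668. -324.    0.]
tape_roll scene [364. 231.] 0.81 [ 535. -537.    0.]
tape_roll scene [306. 222.] 0.55 [ 561. -316.    0.]
tape_roll top [384. 199.] 0.87 [ 548. -536.    0.]
spice_tall scene [297. 200.] 0.59 [ 706. -268.    0.]
spice_tall top [304. 153.] 0.68 [ 709. -275.    0.]
spice_wide scene [315. 208.] 0.69 [ 664. -343.    0.]
spice_wide top [321. 163.] 0.58 [ 673. -330.    0.]
shaker scene [152. 194.] 0.63 [655. 357.   0.]
shaker top [120. 165.] 0.49 [676. 350.   0.]
shaker top [319. 163.] 0.24 [ 672. -323.    0.]
lemon scene [161. 200.] 0.51 [618. 301.   0.]
lemon scene [220. 196.] 0.22 [692.  60.   0.]
lemon top [134. 181.] 0.73 [621. 300.   0.]
lemon top [385. 199.] 0.71 [ 546. -540.    0.]
screwdriver scene [361. 248.] 0.62 [ 427. -521.    5.]
screwdriver top [304. 152.] 0.73 [ 711. -273.    5.]
screwdriver top [382. 224.] 0.69 [ 462. -524.    5.]
```

View pics/scene0.png

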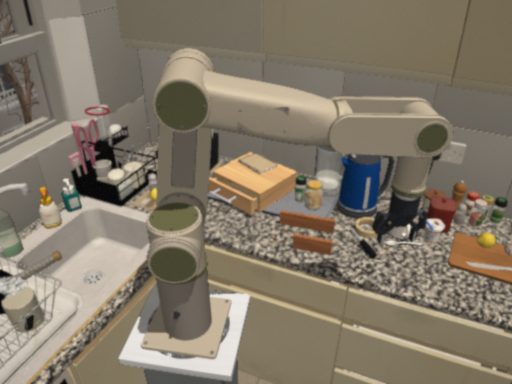

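View pics/top0.png

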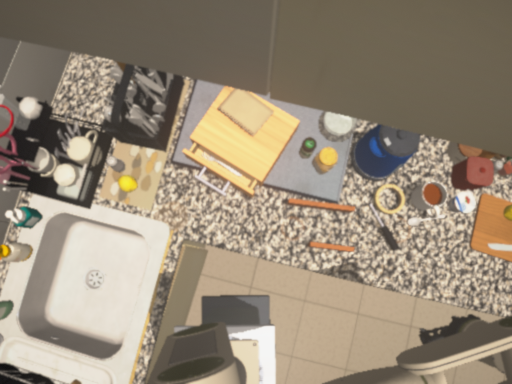

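The scene view shows the chest at about (250,182), its handle at (220,196), the long board at (306,221) and the short one at (312,244). The top view shows the handle at (212,182), the long board at (322,205) and the short board at (332,246). I'll crop in closer for line measurements.

```bash
python3 - <<'E'
from h import *
im=cv2.imread('pics/top0.png')[80:260,170:410]
im=cv2.resize(im,None,fx=3.3,fy=3.3,interpolation=cv2.INTER_CUBIC)
cv2.imwrite('pics/c1.png',im)
for n in('scene','top'):
    cv2.imwrite('pics/x.png',snapshot(n))
    for l in('long_board','short_board_center','drawer_handle','chest'):
        r=masks_of(n,l)
        for k in r[:1]:
            p=np.argwhere(k['pixels'])[:,::-1].astype(np.float32)
            print(n,l,round(k['conf'],2),len(p),np.round(cv2.boxPoints(cv2.minAreaRect(p)),1).tolist())
E
```

```text
scene long_board 0.61 730 [[278.29998779296875, 223.1999969482422], [280.6000061035156, 209.39999389648438], [334.79998779296875, 218.5], [332.5, 232.1999969482422]]
scene drawer_handle 0.96 1059 [[203.39999389648438, 190.1999969482422], [212.60000610351562, 171.8000030517578], [262.6000061035156, 196.8000030517578], [253.39999389648438, 215.1999969482422]]
scene chest 0.73 3524 [[203.8000030517578, 192.89999389648438], [227.0, 140.6999969482422], [300.1000061035156, 173.1999969482422], [276.8999938964844, 225.39999389648438]]
top long_board 0.81 471 [[286.70001220703125, 205.0], [287.70001220703125, 197.39999389648438], [354.3999938964844, 206.0], [353.3999938964844, 213.60000610351562]]
top short_board_center 0.55 251 [[307.6000061035156, 246.1999969482422], [308.29998779296875, 240.5], [353.29998779296875, 246.3000030517578], [352.6000061035156, 252.0]]
top drawer_handle 0.71 1675 [[173.6999969482422, 165.3000030517578], [190.39999389648438, 137.89999389648438], [261.79998779296875, 181.60000610351562], [245.10000610351562, 208.89999389648438]]
top chest 0.74 7710 [[172.3000030517578, 163.10000610351562], [227.89999389648438, 75.0], [301.8999938964844, 121.69999694824219], [246.3000030517578, 209.8000030517578]]
```

View pics/c1.png

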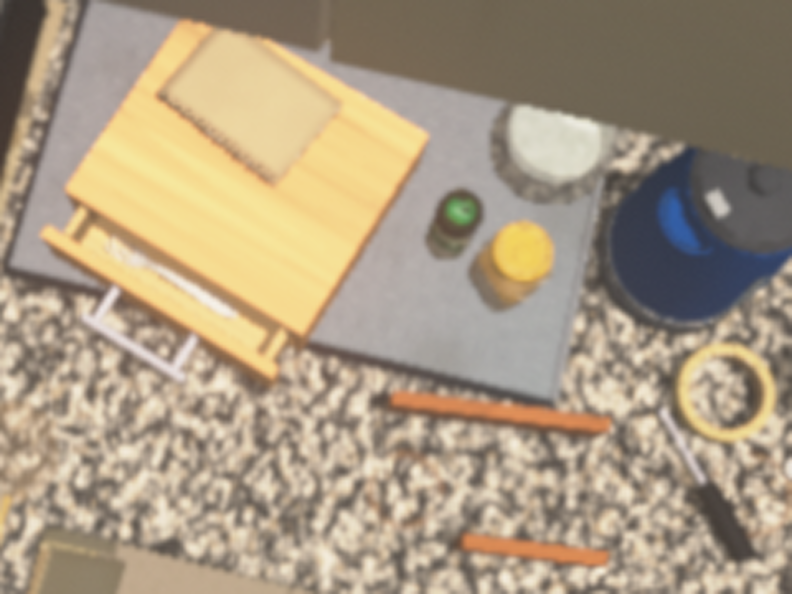

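The crop shows the drawer already slightly open. In crop pixels the handle bar runs (88,319)–(184,377), the chest top front edge (68,188)–(305,342), the long board top (390,399)–(610,425) and the short board (463,540)–(607,558).

```bash
python3 - <<'E'
from h import *
f=lambda p,z:atz('top',(np.array(p)+.5)/3.3-.5+[170,80],z)
def seg(n,a,b,z):
    A,B=f(a,z),f(b,z);d=A-B;print(n,A.round(1),B.round(1),'mid',((A+B)/2).round(1),'len',np.linalg.norm(d).round(1),'yaw of y-axis',np.degrees(np.arctan2(-d[0],d[1])).round(1))
seg('handle',(88,319),(184,377),64)
seg('chestfront',(68,188),(305,342),95)
seg('chestback',(185,18),(428,135),95)
seg('drawerfront',(42,232),(275,378),87)
seg('longtop',(391,400),(611,425),58)
seg('shorttop',(463,541),(607,558),58)
for l,z in(('board_place',51),('drawer_handle',62)):
    for n in('scene','top'):
        for k in pinpoint(n,l)[:2]:print(l,n,np.round(k['at'],1),round(k['conf'],2),atz(n,k['at'],z).round(1))
s=sense();print(s['tool_pos'],s['tcp_rot'],s['time'],s['finger_gap'],s['ft_force'])
E
```

```text
handle [619.   80.4  64. ] [561.1 -11.9  64. ] mid [590.   34.2  64. ] len 109.0 yaw of y-axis -32.1
chestfront [740.7  96.8  95. ] [ 587.3 -127.    95. ] mid [664.  -15.1  95. ] len 271.3 yaw of y-axis -34.4
chestback [914.2 -15.2  95. ] [ 789.3 -249.7   95. ] mid [ 851.7 -132.4   95. ] len 265.6 yaw of y-axis -28.0
drawerfront [699.8 122.3  87. ] [555.  -98.5  87. ] mid [627.4  11.9  87. ] len 264.1 yaw of y-axis -33.3
longtop [ 536.9 -209.2   58. ] [ 509.4 -420.3   58. ] mid [ 523.2 -314.7   58. ] len 212.8 yaw of y-axis -7.4
shorttop [ 401.8 -273.2   58. ] [ 383.  -409.3   58. ] mid [ 392.4 -341.3   58. ] len 137.4 yaw of y-axis -7.8
board_place scene [247.4 181.4] 0.57 [743.5 -49.5  51. ]
drawer_handle scene [219.6 194.5] 0.75 [607.6  40.5  62. ]
drawer_handle scene [365.8 232.5] 0.3 [ 444.6 -531.2   62. ]
drawer_handle top [226.7 165.8] 0.18 [652.3 -16.1  62. ]
[ 176.07173421 -573.57212955  198.16533708] [-1.79996136e+02  2.09431112e-04  1.70632898e+01] 1.9 85.13961760345542 [-0.0175596   0.00275265 -0.12117113]
```

```bash
cat >> h.py <<'E'
def plan(p,psi,frm=None):
    s=sense();p0=np.array(frm[0] if frm else s['tool_pos'],float);a=frm[1] if frm else s['tcp_rot'][2]
    r=np.radians(a);d=np.array(p)-p0
    v=np.array([np.cos(r)*d[0]+np.sin(r)*d[1],np.sin(r)*d[0]-np.cos(r)*d[1],-d[2]])/200
    print('dp',v.round(3),'angz',round(-((psi-a+180)%360-180)/180,3),'from',p0.round(1),round(a,1))
E
python3 - <<'E'
from h import *
print(tri((219,194.3),(212,183)))
for q in ([619,80.4,62],[561.1,-11.9,62],[590,34.2,62]):print(proj('scene',q))
T=[590,34,150]
plan(T,57.5)
E
```

```text
(array([593.96575231,  34.3369626 ,  72.20058182]), np.float64(9.738479862197668))
[[210.69920986 192.17196036]]
[[229.92530016 201.96133491]]
[[220.14953514 196.98774928]]
dp [ 2.87  -2.297  0.241] angz -0.225 from [ 176.1 -573.6  198.2] 17.1
```

Call:
step_arm(
  targets=[
    {"dp":[0.06,-0.05,0]},
    {"dp":[0.18,-0.15,0.01]},
    {"dp":[0.32,-0.26,0.02]},
    {"dp":[0.46,-0.37,0.03]},
    {"dp":[0.6,-0.48,0.04]},
    {"dp":[0.74,-0.59,0.05]},
    {"dp":[0.87,-0.69,0.06]},
    {"dp":[1.0,-0.8,0.07]},
  ],
)

```text
validation failed for argument at $.ta...
```

Call:
step_arm(
  targets=[
    {"dp":[0.13,-0.1,0]},
    {"dp":[0.26,-0.21,0.01]},
    {"dp":[0.39,-0.31,0.02]},
    {"dp":[0.52,-0.42,0.03]},
    {"dp":[0.65,-0.52,0.04]},
    {"dp":[0.77,-0.62,0.05]},
    {"dp":[0.89,-0.72,0.06]},
    {"dp":[1.0,-0.8,0.07]},
  ],
)

```text
validation failed for argument at $.ta...
```

```bash
python3 - <<'E'
from h import *
plan([588,35.5,110],57.5)
E
```

```text
dp [ 2.863 -2.307  0.441] angz -0.225 from [ 176.1 -573.6  198.2] 17.1
```

Call:
step_arm(
  targets=[
    {"angular":[0,0,0],"dp":[0.06,-0.05,0],"fingers":0.53},
    {"angular":[0,0,0],"dp":[0.18,-0.15,0.01],"fingers":0.53},
    {"angular":[0,0,0],"dp":[0.32,-0.26,0.02],"fingers":0.53},
    {"angular":[0,0,0],"dp":[0.46,-0.37,0.03],"fingers":0.53},
    {"angular":[0,0,0],"dp":[0.6,-0.48,0.04],"fingers":0.53},
    {"angular":[0,0,0],"dp":[0.74,-0.59,0.05],"fingers":0.53},
    {"angular":[0,0,0],"dp":[0.87,-0.69,0.06],"fingers":0.53},
    {"angular":[0,0,0],"dp":[1.0,-0.8,0.07],"fingers":0.53},
  ],
  newtons=40,
)

```text
time: 2.9
tool_pos: [321.1, -360.2, 184.2]
tcp_rot: [180.0, -0.0, 17.1]
ft_force: [0.7, 0.1, -0.2]
finger_gap: 40.3
grip_force: 0.0
```

Good. Next two calls.

Call:
step_arm(
  targets=[
    {"angular":[0,0,0],"dp":[0.13,-0.1,0],"fingers":0.53},
    {"angular":[0,0,0],"dp":[0.26,-0.21,0],"fingers":0.53},
    {"angular":[0,0,-0.05],"dp":[0.39,-0.31,0],"fingers":0.53},
    {"angular":[0,0,-0.1],"dp":[0.52,-0.42,0],"fingers":0.53},
    {"angular":[0,0,-0.15],"dp":[0.65,-0.52,0],"fingers":0.53},
    {"angular":[0,0,-0.19],"dp":[0.77,-0.62,0],"fingers":0.53},
    {"angular":[0,0,-0.22],"dp":[0.89,-0.72,0],"fingers":0.53},
    {"angular":[0,0,-0.225],"dp":[1.0,-0.8,0],"fingers":0.53},
  ],
)

```text
time: 3.9
tool_pos: [464.9, -148.4, 184.3]
tcp_rot: [180.0, -0.0, 57.7]
ft_force: [-0.5, 0.3, -0.7]
finger_gap: 39.9
grip_force: 0.0
```

```bash
python3 - <<'E'
from h import *
plan([588,35.5,110],57.5)
E
```

```text
dp [1.106 0.029 0.371] angz 0.001 from [ 464.9 -148.4  184.3] 57.7
```

Call:
step_arm(
  targets=[
    {"angular":[0,0,0],"dp":[0.12,0,0.01],"fingers":0.53},
    {"angular":[0,0,0],"dp":[0.26,0.01,0.05],"fingers":0.53},
    {"angular":[0,0,0],"dp":[0.4,0.01,0.1],"fingers":0.53},
    {"angular":[0,0,0],"dp":[0.55,0.02,0.15],"fingers":0.53},
    {"angular":[0,0,0],"dp":[0.7,0.02,0.2],"fingers":0.53},
    {"angular":[0,0,0],"dp":[0.83,0.03,0.25],"fingers":0.53},
    {"angular":[0,0,0],"dp":[0.94,0.03,0.29],"fingers":0.53},
    {"angular":[0,0,0],"dp":[1.0,0.03,0.32],"fingers":0.53},
  ],
)

```text
time: 4.9
tool_pos: [577.0, 16.6, 119.8]
tcp_rot: [-180.0, 0.0, 57.6]
ft_force: [-0.2, -1.1, 0.6]
finger_gap: 40.1
grip_force: 0.0
```

```bash
python3 - <<'E'
from h import *
plan([588,35.5,43],57.5)
im=snapshot('top')[130:230,170:300]
cv2.imwrite('pics/c2.png',cv2.resize(im,None,fx=5,fy=5,interpolation=cv2.INTER_CUBIC))
im=snapshot('scene')[140:240,170:300]
cv2.imwrite('pics/c3.png',cv2.resize(im,None,fx=5,fy=5,interpolation=cv2.INTER_CUBIC))
E
```

```text
dp [ 0.109 -0.004  0.384] angz 0.001 from [577.   16.6 119.8] 57.6
```

View pics/c3.png

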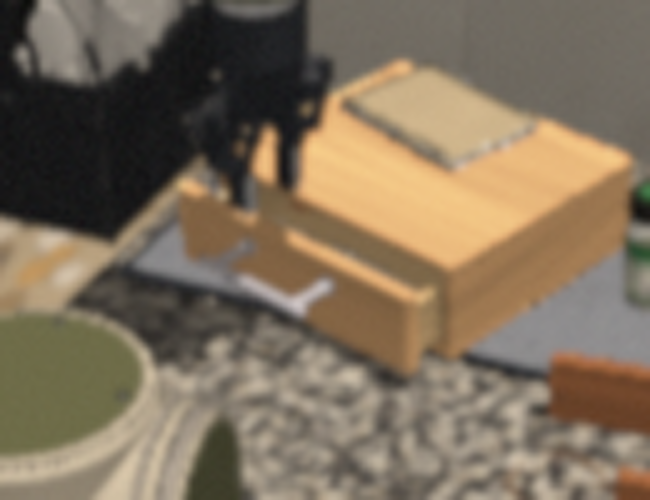

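The gripper hangs ahead of the drawer front, and the handle bar is visible at about crop (240,280)–(300,305), as expected. I'll descend.

Call:
step_arm(
  targets=[
    {"angular":[0,0,0],"dp":[0.05,0,0.02],"fingers":0.53},
    {"angular":[0,0,0],"dp":[0.1,0,0.08],"fingers":0.53},
    {"angular":[0,0,0],"dp":[0.11,0,0.15],"fingers":0.53},
    {"angular":[0,0,0],"dp":[0.11,0,0.22],"fingers":0.53},
    {"angular":[0,0,0],"dp":[0.11,0,0.28],"fingers":0.53},
    {"angular":[0,0,0],"dp":[0.11,0,0.33],"fingers":0.53},
    {"angular":[0,0,0],"dp":[0.11,0,0.36],"fingers":0.53},
    {"angular":[0,0,0],"dp":[0.11,0,0.37],"fingers":0.53},
  ],
)

```text
time: 6.0
tool_pos: [588.6, 33.8, 45.9]
tcp_rot: [-180.0, 0.0, 57.6]
ft_force: [0.8, -0.3, -0.5]
finger_gap: 39.9
grip_force: 0.0
```

Call:
step_arm(
  targets=[
    {"angular":[0,0,0],"dp":[0,0,0],"fingers":0.6},
    {"angular":[0,0,0],"dp":[0,0,0],"fingers":0.7},
    {"angular":[0,0,0],"dp":[0,0,0],"fingers":0.8},
    {"angular":[0,0,0],"dp":[0,0,0],"fingers":0.9},
    {"angular":[0,0,0],"dp":[0,0,0],"fingers":1},
    {"angular":[0,0,0],"dp":[0,0,0],"fingers":1},
    {"angular":[0,0,0],"dp":[0,0,0],"fingers":1},
    {"angular":[0,0,0],"dp":[0,0,0],"fingers":1},
  ],
)

```text
time: 7.0
tool_pos: [588.7, 33.8, 46.2]
tcp_rot: [-180.0, 0.0, 57.6]
ft_force: [-0.6, 0.1, 0.5]
finger_gap: 0.0
grip_force: 0.0
```

```bash
python3 - <<'E'
from h import *
s=sense();print(s['tool_pos'],s['ft_force'],s['wrist_torque'],s['tcp_rot'])
u=np.array([-.843,.537]);p=s['tool_pos']
plan([p[0]+u[0]*130,p[1]+u[1]*130,p[2]],57.5)
E
```

```text
[588.69025452  33.84700647  46.16248189] [-0.56995695  0.07418538  0.51655677] [ 0.04878813 -0.0301298  -0.0240989 ] [-1.79996294e+02  1.92831865e-03  5.75639975e+01]
dp [ 0.001 -0.65  -0.   ] angz 0.0 from [588.7  33.8  46.2] 57.6
```

The grip missed the bar, so I'll look.

```bash
python3 - <<'E'
from h import *
a=snapshot('top')[140:220,180:280];b=snapshot('scene')[150:230,180:280]
cv2.imwrite('pics/c4.png',cv2.resize(np.hstack([a,b]),None,fx=4,fy=4,interpolation=cv2.INTER_CUBIC))
p=sense()['tool_pos']
for n,o in(('top',(180,140)),('scene',(180,150))):
    print(n,((proj(n,[p,p+np.array([0,0,60])])-o)*4).round().tolist())
    h=np.array([[619,80.4,64],[561.1,-11.9,64]]);print(((proj(n,h)-o)*4).round().tolist())
E
```

```text
top [[126.0, 186.0], [118.0, 172.0]]
[[65.0, 145.0], [182.0, 216.0]]
scene [[161.0, 202.0], [159.0, 151.0]]
[[123.0, 167.0], [200.0, 206.0]]
```

View pics/c4.png

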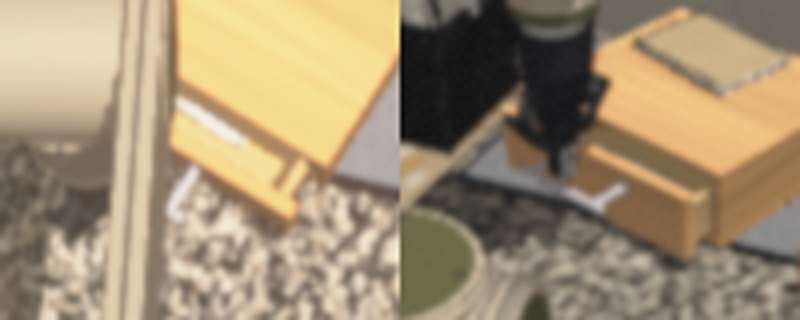

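```bash
python3 - <<'E'
from h import *
b=snapshot('scene')[165:215,200:250]
cv2.imwrite('pics/c5.png',cv2.resize(b,None,fx=12,fy=12,interpolation=cv2.INTER_LANCZOS4))
p=sense()['tool_pos']
print(((proj('scene',[p,p+np.array([0,0,19])])-[200,165])*12).round().tolist())
E
```

```text
[[244.0, 425.0], [242.0, 378.0]]
```

View pics/c5.png

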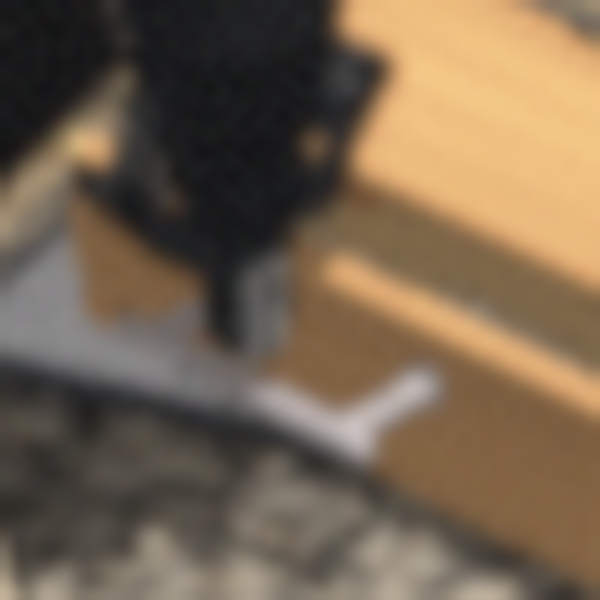

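The fingertips end at crop (250,352), but the TCP should project to (244,425). The tips look either higher or further back than expected, so I'll check this against the earlier picture and the state.

```bash
python3 - <<'E'
from h import *
def tips(p,psi,g,back):
    r=np.radians(psi);v=np.array([np.sin(r),-np.cos(r),0])
    return [np.array(p)+[0,0,back]+v*s for s in(-g/2-5,g/2+5)]
print('c3 exp',((proj('scene',tips([577,16.6,119.8],57.6,40,6))-[170,140])*5).round().tolist(),'obs (245,200),(290,190)')
r=sense();print(r)
print('c5 for z=73',((proj('scene',[[588.7,33.8,73]])-[200,165])*12).round())
# front-top edge of drawer and bar end in scene at c5
for nm,X in(('bar R end',[561.1,-11.9,62]),('drawer front top R',[555,-98.5,87]),('chest top R front',[587.3,-127,95])):
    print(nm,proj('scene',[X]).round(1))
E
```

```text
c3 exp [[242.0, 240.0], [288.0, 215.0]] obs (245,200),(290,190)
{'time': 7.15, 'joint_pos': array([-1.69102804e+00,  1.28549686e+01,  9.56260783e+01,  3.54904187e-05,
        7.15193906e+01,  3.07464888e+01]), 'qd': array([ 0.07173167,  0.0036331 ,  0.0442531 , -0.06737171, -0.03216547,
        0.00959142]), 'joint_efforts': array([ 6.18069807e-04, -5.77375889e+01, -4.60291243e+01, -5.81563359e-05,
        1.46964667e-03,  1.47518102e-05]), 'tool_pos': array([588.70457586,  33.84246373,  46.20302314]), 'tcp_rot': array([-1.79999607e+02,  1.94752517e-04,  5.75624719e+01]), 'ft_force': array([ 0.24440829, -0.10534788, -0.04012825]), 'wrist_torque': array([0.00184708, 0.02866316, 0.03535956]), 'grip_force': 0.0, 'finger_gap': -0.07128882232150767}
c5 for z=73 [[241. 358.]]
bar R end [[229.9 202. ]]
drawer front top R [[251.3 199.4]]
chest top R front [[259.9 193.8]]
```

The columns match, but the tips sit about 25 mm higher than the reported TCP, so the fingers shut above the bar. Going 22 mm lower is safe under either explanation.

Call:
step_arm(
  targets=[
    {"angular":[0,0,0],"dp":[0,0,0],"fingers":0.53},
    {"angular":[0,0,0],"dp":[0,0,0],"fingers":0.53},
    {"angular":[0,0,0],"dp":[0,0,0],"fingers":0.53},
    {"angular":[0,0,0],"dp":[0,0,0],"fingers":0.53},
    {"angular":[0,0,0],"dp":[0,0,0.02],"fingers":0.53},
    {"angular":[0,0,0],"dp":[0,0,0.05],"fingers":0.53},
    {"angular":[0,0,0],"dp":[0,0,0.09],"fingers":0.53},
    {"angular":[0,0,0],"dp":[0,0,0.11],"fingers":0.53},
  ],
)

```text
time: 8.15
tool_pos: [588.0, 33.8, 23.0]
tcp_rot: [-179.9, 0.0, 57.6]
ft_force: [-0.2, -0.3, -0.0]
finger_gap: 39.7
grip_force: 0.0
```

Call:
step_arm(
  targets=[
    {"angular":[0,0,0],"dp":[0,0,0],"fingers":0.6},
    {"angular":[0,0,0],"dp":[0,0,0],"fingers":0.7},
    {"angular":[0,0,0],"dp":[0,0,0],"fingers":0.8},
    {"angular":[0,0,0],"dp":[0,0,0],"fingers":0.9},
    {"angular":[0,0,0],"dp":[0,0,0],"fingers":1},
    {"angular":[0,0,0],"dp":[0,0,0],"fingers":1},
    {"angular":[0,0,0],"dp":[0,0,0],"fingers":1},
    {"angular":[0,0,0],"dp":[0,0,0],"fingers":1},
  ],
)

```text
time: 9.15
tool_pos: [589.2, 33.7, 24.8]
tcp_rot: [179.9, -0.0, 57.6]
ft_force: [-0.8, 0.1, 5.5]
finger_gap: 7.9
grip_force: 39.2
```

```bash
python3 - <<'E'
from h import *
s=sense();print(s['tool_pos'],s['ft_force'],s['wrist_torque'],s['tcp_rot'],s['finger_gap'],s['grip_force'])
E
```

```text
[589.23437063  33.70249773  24.78785231] [-0.83575115  0.11093903  5.46356596] [-0.20423028 -0.02964221 -0.01991041] [ 1.79944951e+02 -2.47877293e-02  5.75576296e+01] 7.873302913220569 39.24725353717804
```

The bar is gripped, but only on its upper half (gap 7.9 mm, +5 N lift). I'll regrasp 12 mm lower, which also tells me more about the height offset.

Call:
step_arm(
  targets=[
    {"angular":[0,0,0],"dp":[0,0,0],"fingers":0.6},
    {"angular":[0,0,0],"dp":[0,0,0],"fingers":0.6},
    {"angular":[0,0,0],"dp":[0,0,0.02],"fingers":0.6},
    {"angular":[0,0,0],"dp":[0,0,0.04],"fingers":0.6},
    {"angular":[0,0,0],"dp":[0,0,0.06],"fingers":0.6},
    {"angular":[0,0,0],"dp":[0,0,0.06],"fingers":0.8},
    {"angular":[0,0,0],"dp":[0,0,0.06],"fingers":1},
    {"angular":[0,0,0],"dp":[0,0,0.06],"fingers":1},
  ],
)

```text
time: 10.15
tool_pos: [588.6, 33.8, 12.0]
tcp_rot: [-180.0, 0.0, 57.6]
ft_force: [0.6, -1.0, -2.6]
finger_gap: 8.5
grip_force: 38.9
```

Call:
step_arm(
  targets=[
    {"angular":[0,0,0],"dp":[0,-0.02,0],"fingers":1},
    {"angular":[0,0,0],"dp":[0,-0.06,0],"fingers":1},
    {"angular":[0,0,0],"dp":[0,-0.1,0],"fingers":1},
    {"angular":[0,0,0],"dp":[0,-0.15,0],"fingers":1},
    {"angular":[0,0,0],"dp":[0,-0.2,0],"fingers":1},
    {"angular":[0,0,0],"dp":[0,-0.25,0],"fingers":1},
    {"angular":[0,0,0],"dp":[0,-0.29,0],"fingers":1},
    {"angular":[0,0,0],"dp":[0,-0.3,0],"fingers":1},
  ],
)

```text
time: 11.15
tool_pos: [537.4, 66.7, 12.0]
tcp_rot: [-180.0, -0.0, 57.6]
ft_force: [4.1, 3.0, -11.0]
finger_gap: 8.5
grip_force: 38.9
```

```bash
python3 - <<'E'
from h import *
s=sense();print(s['tool_pos'],s['ft_force'],s['wrist_torque'],s['tcp_rot'],s['finger_gap'],s['grip_force'])
E
```

```text
[537.44412852  66.65388056  12.03388563] [  4.10747226   3.0201035  -10.99270979] [ 0.47701486 -0.6255084  -0.07867269] [-1.79972852e+02 -1.02333465e-02  5.75914440e+01] 8.453387409797829 38.91221344470978
```

Call:
step_arm(
  targets=[
    {"angular":[0,0,0],"dp":[0.004,-0.04,0],"fingers":1},
    {"angular":[0,0,0],"dp":[0.006,-0.09,0],"fingers":1},
    {"angular":[0,0,0],"dp":[0.008,-0.14,0],"fingers":1},
    {"angular":[0,0,0],"dp":[0.01,-0.19,0],"fingers":1},
    {"angular":[0,0,0],"dp":[0.012,-0.24,0],"fingers":1},
    {"angular":[0,0,0],"dp":[0.014,-0.27,0],"fingers":1},
    {"angular":[0,0,0],"dp":[0.015,-0.29,0],"fingers":1},
    {"angular":[0,0,0],"dp":[0.015,-0.3,0],"fingers":1},
  ],
)

```text
time: 12.15
tool_pos: [487.1, 99.1, 12.0]
tcp_rot: [-179.9, 0.3, 57.6]
ft_force: [-5.0, -11.7, -2.1]
finger_gap: 8.3
grip_force: 40.4
```

```bash
python3 - <<'E'
from h import *
s=sense();print(s['tool_pos'],s['ft_force'],s['wrist_torque'],s['tcp_rot'],s['finger_gap'],s['grip_force'])
E
```

```text
[487.06944014  99.05985006  11.97901589] [ -5.00056727 -11.73761588  -2.06175397] [-1.70447849  0.7777522  -0.05933557] [-179.94204345    0.25350478   57.56436296] 8.269653462702639 40.399603843688965
```

Call:
step_arm(
  targets=[
    {"angular":[0,0,0],"dp":[-0.005,-0.01,0],"fingers":1},
    {"angular":[0,0,0],"dp":[-0.008,-0.02,0],"fingers":1},
    {"angular":[0,0,0],"dp":[-0.01,-0.03,0],"fingers":1},
    {"angular":[0,0,0],"dp":[-0.01,-0.04,0],"fingers":1},
    {"angular":[0,0,0],"dp":[-0.01,-0.05,0],"fingers":1},
    {"angular":[0,0,0],"dp":[-0.01,-0.06,0],"fingers":1},
    {"angular":[0,0,0],"dp":[-0.01,-0.065,0],"fingers":1},
    {"angular":[0,0,0],"dp":[-0.01,-0.07,0],"fingers":1},
  ],
)

```text
time: 13.15
tool_pos: [485.2, 100.6, 12.6]
tcp_rot: [178.8, -0.2, 57.5]
ft_force: [55.4, -32.5, -55.2]
finger_gap: 8.6
grip_force: 38.5
```

```bash
cat >> h.py <<'E'
X=np.array([np.cos(np.radians(-32.8)),np.sin(np.radians(-32.8))]);Y=np.array([-X[1],X[0]])
def st():
    s=sense();f=s['ft_force'];p=s['tool_pos']
    print('t',round(s['time'],2),'p',p.round(1),'rpy',np.round(s['tcp_rot'],2),'chest xy',np.round([X@p[:2],Y@p[:2]],1),'Fx,Fy,Fz chest',np.round([X@f[:2],Y@f[:2],f[2]],1),'gap',round(s['finger_gap'],1),'grip',round(s['grip_force'],1),'M',np.round(s['wrist_torque'],2))
E
python3 -c "
from h import *
st()"
```

```text
t 13.15 p [485.2 100.6  12.6] rpy [ 1.7885e+02 -1.7000e-01  5.7490e+01] chest xy [353.3 347.4] Fx,Fy,Fz chest [ 64.1   2.7 -55.2] gap 8.6 grip 38.5 M [-4.91 -8.27 -0.03]
```

The drawer is at its stop. I'll unload, open the fingers and rise.

Call:
step_arm(
  targets=[
    {"angular":[0,0,0],"dp":[0,0.02,0],"fingers":1},
    {"angular":[0,0,0],"dp":[0,0.04,0],"fingers":1},
    {"angular":[0,0,0],"dp":[0,0.055,0],"fingers":1},
    {"angular":[0,0,0],"dp":[0,0.057,0],"fingers":0.6},
    {"angular":[0,0,0],"dp":[0,0.057,0],"fingers":0.53},
    {"angular":[0,0,0],"dp":[0,0.057,0],"fingers":0.53},
    {"angular":[0,0,0],"dp":[0,0.057,-0.05],"fingers":0.53},
    {"angular":[0,0,0],"dp":[0,0.057,-0.15],"fingers":0.53},
  ],
)

```text
time: 14.15
tool_pos: [485.0, 100.5, 42.4]
tcp_rot: [-179.9, 0.1, 57.6]
ft_force: [-0.4, 0.9, 0.3]
finger_gap: 40.3
grip_force: 0.0
```

```bash
python3 -c "
from h import *
st()
plan([523.2,-314.7,150],82.5)
plan([500,50,180],57.5)"
```

```text
t 14.15 p [485.  100.5  42.4] rpy [-1.7993e+02  5.0000e-02  5.7570e+01] chest xy [353.3 347.2] Fx,Fy,Fz chest [-0.8  0.5  0.3] gap 40.3 grip 0.0 M [ 0.05  0.05 -0.03]
dp [-1.65   1.274 -0.538] angz -0.138 from [485.  100.5  42.4] 57.6
dp [-0.173  0.199 -0.688] angz 0.0 from [485.  100.5  42.4] 57.6
```

Call:
step_arm(
  targets=[
    {"angular":[0,0,0],"dp":[0,0,-0.15],"fingers":0.4},
    {"angular":[0,0,0],"dp":[0,0,-0.32],"fingers":0.4},
    {"angular":[0,0,0],"dp":[-0.03,0.02,-0.47],"fingers":0.4},
    {"angular":[0,0,0],"dp":[-0.12,0.09,-0.54],"fingers":0.4},
    {"angular":[0,0,0],"dp":[-0.26,0.2,-0.54],"fingers":0.4},
    {"angular":[0,0,0],"dp":[-0.41,0.32,-0.54],"fingers":0.4},
    {"angular":[0,0,0],"dp":[-0.56,0.43,-0.54],"fingers":0.4},
    {"angular":[0,0,0],"dp":[-0.71,0.55,-0.54],"fingers":0.4},
  ],
)

```text
time: 15.15
tool_pos: [502.6, -79.5, 151.2]
tcp_rot: [179.9, -0.0, 57.6]
ft_force: [0.1, 0.7, 0.2]
finger_gap: 51.0
grip_force: 0.0
```

Call:
step_arm(
  targets=[
    {"angular":[0,0,0],"dp":[-0.15,0.12,0],"fingers":0.4},
    {"angular":[0,0,-0.04],"dp":[-0.3,0.23,0],"fingers":0.4},
    {"angular":[0,0,-0.08],"dp":[-0.45,0.35,0],"fingers":0.4},
    {"angular":[0,0,-0.12],"dp":[-0.6,0.46,0],"fingers":0.4},
    {"angular":[0,0,-0.138],"dp":[-0.74,0.57,0],"fingers":0.4},
    {"angular":[0,0,-0.138],"dp":[-0.85,0.66,0],"fingers":0.4},
    {"angular":[0,0,-0.138],"dp":[-0.92,0.71,0],"fingers":0.4},
    {"angular":[0,0,-0.138],"dp":[-0.94,0.725,0],"fingers":0.4},
  ],
)

```text
time: 16.15
tool_pos: [523.9, -315.4, 150.5]
tcp_rot: [180.0, -0.0, 82.4]
ft_force: [0.1, 0.3, -0.9]
finger_gap: 51.3
grip_force: 0.0
```

```bash
python3 - <<'E'
from h import *
st()
plan([523.2,-314.7,60],82.5)
a=snapshot('top');b=snapshot('scene');cv2.imwrite('pics/t6.png',a);cv2.imwrite('pics/s6.png',b)
A=cv2.resize(a[120:270,170:370],None,fx=4,fy=4,interpolation=cv2.INTER_CUBIC);cv2.imwrite('pics/c6.png',A)
for l in('board_place','drawer_handle'):
    for n,z in(('top',51),('scene',51)):
        for k in pinpoint(n,l)[:1]:print(l,n,np.round(k['at'],1),round(k['conf'],2),atz(n,k['at'],51 if l[0]=='b' else 62).round(1))
E
```

```text
t 16.15 p [ 523.9 -315.4  150.5] rpy [179.99  -0.    82.35] chest xy [611.3  18.7] Fx,Fy,Fz chest [-0.1  0.3 -0.9] gap 51.3 grip 0.0 M [0.06 0.05 0.06]
dp [ 0.003 -0.004  0.452] angz -0.001 from [ 523.9 -315.4  150.5] 82.4
board_place top [219.1 173.5] 0.67 [630.    9.1  51. ]
board_place scene [230.7 192.8] 0.68 [643.7   2.7  51. ]
drawer_handle top [187.8 217.7] 0.62 [487.7 106.   62. ]
drawer_handle scene [197.4 211.7] 0.66 [476.6  96.9  62. ]
```

View pics/c6.png

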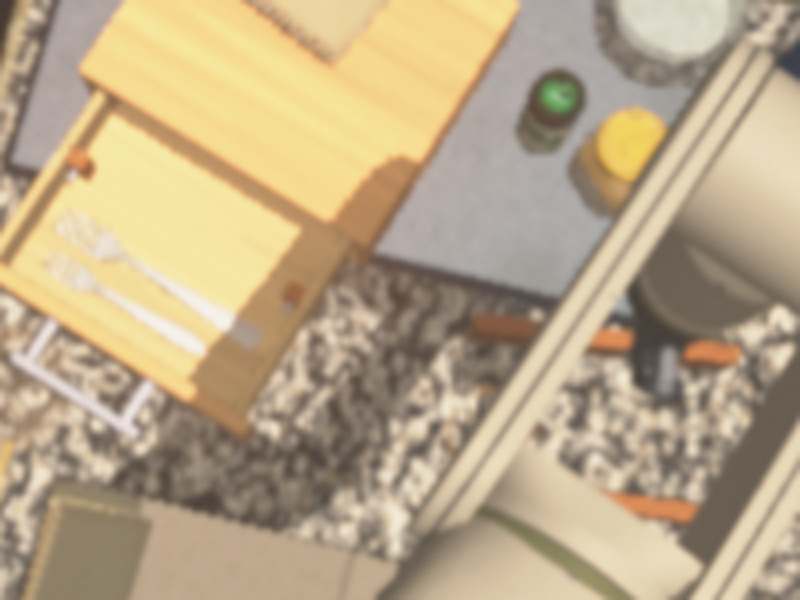

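The view shows the drawer fully out, with its cleats at crop (80,163) and (292,292), the handle ends at (15,358) and (135,432), and the gripper straddling the long board at about (655,345). Now to work out the goal.

```bash
python3 - <<'E'
from h import *
f=lambda p,z:atz('top',(np.array(p)+.5)/4-.5+[170,120],z)
def seg(n,a,b,z):
    A,B=f(a,z),f(b,z);d=A-B;m=(A+B)/2;print(n,'mid',m.round(1),'chest',np.round([X@m[:2],Y@m[:2]],1),'len',np.linalg.norm(d[:2]).round(1),'yaw',np.degrees(np.arctan2(-d[0],d[1])).round(1))
seg('handle',(15,358),(135,432),64)
a=cv2.imread('pics/t6.png')
# cleat centroids by colour
hsv=cv2.cvtColor(a,cv2.COLOR_BGR2HSV)
for c in((80,163),(292,292)):
    u,v=np.array(c)/4+[170,120];u,v=int(round(u)),int(round(v))
    w=a[v-5:v+6,u-5:u+6].astype(float);print(np.round(w[...,2]-w[...,0]).astype(int)[::2,::2].tolist())
seg('cleats',(80,163),(292,292),62)
seg('chestfront',(81,69),(358,255),95)
seg('drawerfront top',(0,270),(245,432),87)
# side wall inner top edges
E
```

```text
handle mid [485.5 104.2  64. ] chest [351.6 350.5] len 111.6 yaw -32.0
[[78, 98, 91, 82, 91, 79], [90, 113, 132, 115, 87, 81], [97, 121, 136, 123, 104, 81], [75, 50, 71, 88, 101, 85], [68, 48, 82, 95, 100, 81], [92, 92, 81, 85, 83, 83]]
[[85, 83, 81, 79, 77, 75], [82, 81, 81, 82, 78, 77], [81, 80, 86, 86, 81, 77], [82, 78, 73, 84, 81, 70], [81, 66, 44, 72, 75, 57], [80, 67, 63, 75, 63, 42]]
cleats mid [618.4  18.4  62. ] chest [509.8 350.5] len 200.2 yaw -32.4
chestfront mid [663.5 -10.   95. ] chest [563.1 351.1] len 264.5 yaw -35.3
drawerfront top mid [517.  65.  87.] chest [399.3 334.7] len 228.8 yaw -34.0
```

Goal in chest axes: board home at X≈524, Y≈350. Next I'll descend part way over the board and check the tip height in the picture.

Call:
step_arm(
  targets=[
    {"angular":[0,0,0],"dp":[0,0,0.06],"fingers":0.4},
    {"angular":[0,0,0],"dp":[0,0,0.16],"fingers":0.4},
    {"angular":[0,0,0],"dp":[0,0,0.27],"fingers":0.4},
    {"angular":[0,0,0],"dp":[0,0,0.38],"fingers":0.4},
    {"angular":[0,0,0],"dp":[0,0,0.48],"fingers":0.4},
    {"angular":[0,0,0],"dp":[0,0,0.57],"fingers":0.4},
    {"angular":[0,0,0],"dp":[0,0,0.63],"fingers":0.4},
    {"angular":[0,0,0],"dp":[0,0,0.65],"fingers":0.4},
  ],
)

```text
time: 17.45
tool_pos: [523.6, -314.6, 19.2]
tcp_rot: [-179.9, -0.0, 82.4]
ft_force: [-0.4, 0.9, -0.7]
finger_gap: 51.4
grip_force: 0.0
```

```bash
python3 - <<'E'
from h import *
st()
b=snapshot('scene')[185:245,270:350]
cv2.imwrite('pics/c7.png',cv2.resize(b,None,fx=9,fy=9,interpolation=cv2.INTER_CUBIC))
p=sense()['tool_pos'];r=np.radians(82.4);v=np.array([np.sin(r),-np.cos(r),0])
for dz in(0,27,40):print(dz,((proj('scene',[p+[0,0,dz]-30*v,p+[0,0,dz]+30*v])-[270,185])*9).round().tolist())
E
```

```text
t 17.45 p [ 523.6 -314.6   19.2] rpy [-1.7994e+02 -3.0000e-02  8.2400e+01] chest xy [610.5  19.2] Fx,Fy,Fz chest [-0.8  0.5 -0.7] gap 51.4 grip 0.0 M [ 0.   -0.04  0.01]
0 [[308.0, 387.0], [336.0, 306.0]]
27 [[312.0, 335.0], [340.0, 255.0]]
40 [[314.0, 310.0], [342.0, 230.0]]
```

View pics/c7.png

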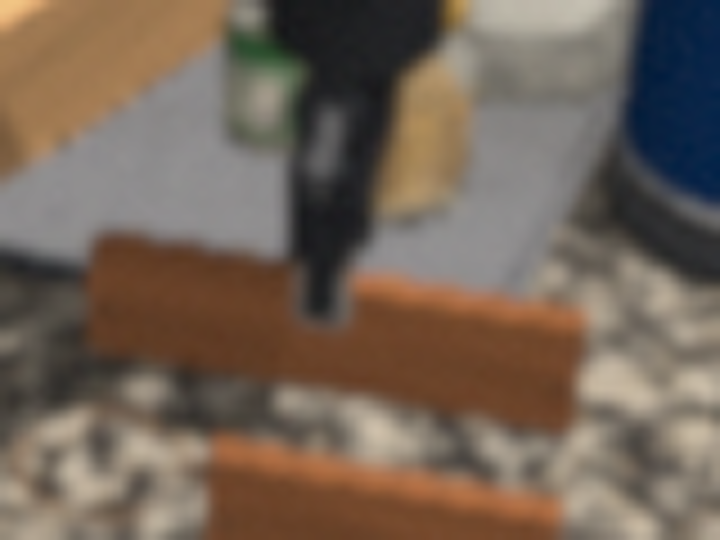

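The finger tip at crop (322,322) puts the true tip about 26 mm above the reported z (shut). That matches the bar result. I'll lower 30 mm and grip the board.

Call:
step_arm(
  targets=[
    {"angular":[0,0,0],"dp":[0,0,0.03],"fingers":0.4},
    {"angular":[0,0,0],"dp":[0,0,0.08],"fingers":0.4},
    {"angular":[0,0,0],"dp":[0,0,0.13],"fingers":0.4},
    {"angular":[0,0,0],"dp":[0,0,0.15],"fingers":0.4},
    {"angular":[0,0,0],"dp":[0,0,0.15],"fingers":0.6},
    {"angular":[0,0,0],"dp":[0,0,0.15],"fingers":0.75},
    {"angular":[0,0,0],"dp":[0,0,0.15],"fingers":0.9},
    {"angular":[0,0,0],"dp":[0,0,0.15],"fingers":1},
  ],
  newtons=60,
)

```text
time: 18.5
tool_pos: [524.4, -315.2, -9.2]
tcp_rot: [179.9, 0.0, 82.4]
ft_force: [-0.2, -0.2, 2.8]
finger_gap: 14.0
grip_force: 59.0
```

```bash
python3 - <<'E'
from h import *
st()
E
```

```text
t 18.5 p [ 524.4 -315.2   -9.2] rpy [1.7995e+02 3.0000e-02 8.2400e+01] chest xy [611.5  19.2] Fx,Fy,Fz chest [-0.  -0.3  2.8] gap 14.0 grip 59.0 M [-0.02 -0.05  0.01]
```

Call:
step_arm(
  targets=[
    {"angular":[0,0,0],"dp":[0,0,-0.03],"fingers":1},
    {"angular":[0,0,0],"dp":[0,0,-0.1],"fingers":1},
    {"angular":[0,0,0],"dp":[0,0,-0.2],"fingers":1},
    {"angular":[0,0,0],"dp":[0,0,-0.32],"fingers":1},
    {"angular":[0,0,0],"dp":[0,0,-0.45],"fingers":1},
    {"angular":[0,0,0],"dp":[0.02,0,-0.56],"fingers":1},
    {"angular":[0,0,0],"dp":[0.08,0,-0.64],"fingers":1},
    {"angular":[0,0,0],"dp":[0.16,0,-0.67],"fingers":1},
  ],
)

```text
time: 19.5
tool_pos: [529.0, -282.8, 126.2]
tcp_rot: [179.9, 0.1, 82.4]
ft_force: [-0.2, 0.4, -0.7]
finger_gap: 14.4
grip_force: 58.6
```

```bash
python3 - <<'E'
from h import *
st()
T=545*X+350*Y
plan([*T,120],57.2)
E
```

```text
t 19.5 p [ 529.  -282.8  126.2] rpy [1.7987e+02 5.0000e-02 8.2380e+01] chest xy [597.8  48.9] Fx,Fy,Fz chest [-0.4  0.2 -0.7] gap 14.4 grip 58.6 M [-0.01  0.02 -0.02]
dp [1.475 0.401 0.031] angz 0.14 from [ 529.  -282.8  126.2] 82.4
```

Call:
step_arm(
  targets=[
    {"angular":[0,0,0],"dp":[0.08,0.02,0],"fingers":1},
    {"angular":[0,0,0.02],"dp":[0.19,0.04,0],"fingers":1},
    {"angular":[0,0,0.05],"dp":[0.31,0.07,0],"fingers":1},
    {"angular":[0,0,0.08],"dp":[0.43,0.1,0],"fingers":1},
    {"angular":[0,0,0.11],"dp":[0.56,0.13,0],"fingers":1},
    {"angular":[0,0,0.13],"dp":[0.69,0.15,0],"fingers":1},
    {"angular":[0,0,0.14],"dp":[0.82,0.18,0],"fingers":1},
    {"angular":[0,0,0.14],"dp":[0.94,0.21,0],"fingers":1},
  ],
)

```text
time: 20.5
tool_pos: [594.2, -100.0, 122.6]
tcp_rot: [-179.9, 0.0, 57.2]
ft_force: [-0.3, -0.5, -1.4]
finger_gap: 14.2
grip_force: 58.5
```

```bash
python3 - <<'E'
from h import *
st()
T=531*X+350*Y
plan([*T,100],57.2)
E
```

```text
t 20.5 p [ 594.2 -100.   122.6] rpy [-1.7987e+02  4.0000e-02  5.7230e+01] chest xy [553.6 237.8] Fx,Fy,Fz chest [-0.  -0.6 -1.4] gap 14.2 grip 58.5 M [0.   0.01 0.03]
dp [ 0.561 -0.113  0.113] angz 0.0 from [ 594.2 -100.   122.6] 57.2
```

Call:
step_arm(
  targets=[
    {"angular":[0,0,0],"dp":[0.1,-0.03,0],"fingers":1},
    {"angular":[0,0,0],"dp":[0.2,-0.06,0],"fingers":1},
    {"angular":[0,0,0],"dp":[0.3,-0.08,0],"fingers":1},
    {"angular":[0,0,0],"dp":[0.4,-0.1,0.02],"fingers":1},
    {"angular":[0,0,0],"dp":[0.48,-0.113,0.05],"fingers":1},
    {"angular":[0,0,0],"dp":[0.53,-0.113,0.09],"fingers":1},
    {"angular":[0,0,0],"dp":[0.555,-0.113,0.12],"fingers":1},
    {"angular":[0,0,0],"dp":[0.561,-0.113,0.13],"fingers":1},
  ],
)

```text
time: 21.5
tool_pos: [636.1, 4.1, 97.1]
tcp_rot: [-179.9, 0.0, 57.2]
ft_force: [-0.3, -0.0, -1.4]
finger_gap: 14.4
grip_force: 58.5
```

```bash
python3 - <<'E'
from h import *
st()
a=snapshot('top');b=snapshot('scene');cv2.imwrite('pics/t8.png',a);cv2.imwrite('pics/s8.png',b)
A=cv2.resize(a[125:215,165:275],None,fx=4,fy=4,interpolation=cv2.INTER_CUBIC)
B=cv2.resize(b[160:235,190:280],None,fx=4,fy=4,interpolation=cv2.INTER_CUBIC)
C=np.zeros((360,800,3),np.uint8);C[:,:440]=A;C[:300,440:]=B;cv2.imwrite('pics/c8.png',C)
E
```

```text
t 21.5 p [636.1   4.1  97.1] rpy [-1.7993e+02  5.0000e-02  5.7200e+01] chest xy [532.4 348. ] Fx,Fy,Fz chest [-0.2 -0.2 -1.4] gap 14.4 grip 58.5 M [-0.02  0.08  0.04]
```

View pics/c8.png

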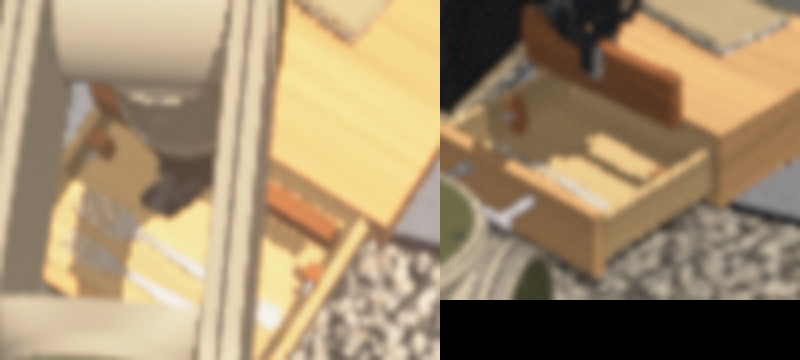

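The top view shows the board's right end at crop (342,238) and its left end at (92,85). The scene view shows its right end at (680,72)–(680,125). The board is over the drawer, behind the cleats. I'll check lateral fit.

```bash
python3 - <<'E'
from h import *
def c(n,px,z):
    q=atz(n,px,z);return np.round([X@q[:2],Y@q[:2]],1)
t=lambda x,y:(x/4+164.6,y/4+124.6)
s=lambda x,y:((x-440)/4+189.6,y/4+159.6)
print('board R top',c('top',t(340,243),165),c('scene',s(680,72),165),'R bottom scene',c('scene',s(680,126),107))
print('board L top',c('top',t(92,85),165),c('scene',s(525,8),165))
print('cleats now',c('top',t(100,143),62),c('top',t(310,272),62))
# right wall inner/outer edges at z66 near board plane, predicted
for nm,Xc,Yc,z in(('exp board R top front',524.9,242,165),('exp R top back',539.9,242,165),('exp board R bot front',524.9,242,107),('exp L top front',524.9,454,165),('R cleat',510,247,62),('L cleat',510,453,62),('wall inner R',500,239,66)):
    w=Xc*X+Yc*Y;a=proj('top',[[*w,z]])[0];b=proj('scene',[[*w,z]])[0]
    print(nm,'top',np.round((a-[164.6,124.6])*4),'scene',np.round((b-[189.6,159.6])*4+[440,0]))
E
```

```text
board R top [525.5 233. ] [540.5 244.9] R bottom scene [536.4 241.8]
board L top [529.2 451.2] [529.7 449.8]
cleats now [509.2 450.7] [509.6 251.8]
exp board R top front top [329. 237.] scene [671.  79.]
exp R top back top [340. 220.] scene [682.  73.]
exp board R bot front top [330. 252.] scene [672. 131.]
exp L top front top [86. 88.] scene [519.   8.]
R cleat top [315. 275.] scene [658. 174.]
L cleat top [ 98. 141.] scene [515. 100.]
wall inner R top [317. 290.] scene [657. 178.]
```

Call:
step_arm(
  targets=[
    {"angular":[0,0,0],"dp":[0.005,0,0.02],"fingers":1},
    {"angular":[0,0,0],"dp":[0.01,0,0.05],"fingers":1},
    {"angular":[0,0,0],"dp":[0.015,0,0.08],"fingers":1},
    {"angular":[0,0,0],"dp":[0.02,0,0.11],"fingers":1},
    {"angular":[0,0,0],"dp":[0.02,0,0.14],"fingers":1},
    {"angular":[0,0,0],"dp":[0.02,0,0.155],"fingers":1},
    {"angular":[0,0,0],"dp":[0.02,0,0.16],"fingers":1},
    {"angular":[0,0,0],"dp":[0.02,0,0.16],"fingers":1},
  ],
)

```text
time: 22.6
tool_pos: [638.7, 7.6, 66.3]
tcp_rot: [180.0, -0.0, 57.2]
ft_force: [-0.3, -0.2, -1.4]
finger_gap: 14.2
grip_force: 58.5
```

```bash
python3 - <<'E'
from h import *
st()
a=snapshot('top');b=snapshot('scene')
A=cv2.resize(a[165:205,225:270],None,fx=9,fy=9,interpolation=cv2.INTER_CUBIC)   # right end
L=cv2.resize(a[135:175,178:213],None,fx=9,fy=9,interpolation=cv2.INTER_CUBIC)
p=sense()['tool_pos'];bx,by=X@p[:2],Y@p[:2];zb=p[2]+10
def draw(I,o,s,pts,col,n='top'):
    q=((proj(n,[[*(x*X+y*Y),z] for x,y,z in pts])-o+.5)*s-.5).round().astype(int)
    cv2.polylines(I,[q],True,col,1)
for I,o in((A,(225,165)),(L,(178,135))):
    draw(I,o,9,[(bx-7.5,by-106,zb+58),(bx+7.5,by-106,zb+58),(bx+7.5,by+106,zb+58),(bx-7.5,by+106,zb+58)],(255,0,0))
    draw(I,o,9,[(400,240,66),(560,240,66),(560,462,66),(400,462,66)],(0,200,0))
    for y in(240,446):draw(I,o,9,[(503,y,62),(517,y,62),(517,y+16,62),(503,y+16,62)],(255,0,255))
cv2.imwrite('pics/c9.png',np.hstack([L,A]))
E
```

```text
t 22.6 p [638.7   7.6  66.3] rpy [ 1.80e+02 -1.00e-02  5.72e+01] chest xy [532.8 352.4] Fx,Fy,Fz chest [-0.1 -0.3 -1.4] gap 14.2 grip 58.5 M [0.01 0.07 0.03]
```

View pics/c9.png

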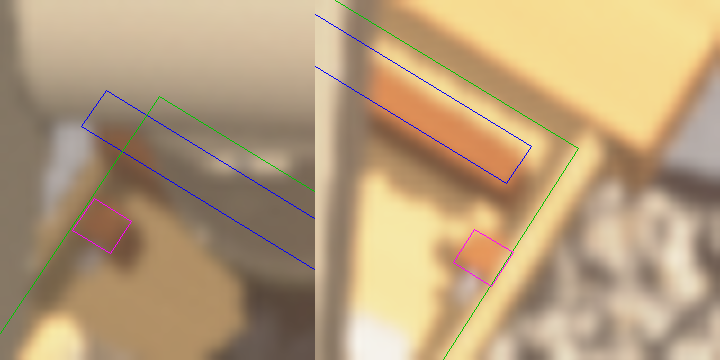

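The model overlay matches both cleats and the wall, and the board sits centred within about 2 mm. I'll lower it below the wall tops and check the force.

Call:
step_arm(
  targets=[
    {"angular":[0,0,0],"dp":[0,0,0.015],"fingers":1},
    {"angular":[0,0,0],"dp":[0,0,0.03],"fingers":1},
    {"angular":[0,0,0],"dp":[0,0,0.045],"fingers":1},
    {"angular":[0,0,0],"dp":[0,0,0.06],"fingers":1},
    {"angular":[0,0,0],"dp":[0,0,0.07],"fingers":1},
    {"angular":[0,0,0],"dp":[0,0,0.08],"fingers":1},
    {"angular":[0,0,0],"dp":[0,0,0.085],"fingers":1},
    {"angular":[0,0,0],"dp":[0,0,0.085],"fingers":1},
  ],
)

```text
time: 23.7
tool_pos: [638.6, 7.6, 49.1]
tcp_rot: [-180.0, 0.0, 57.2]
ft_force: [0.4, -0.1, -0.6]
finger_gap: 14.3
grip_force: 58.5
```

```bash
python3 -c "
from h import *
st()"
```

```text
t 23.7 p [638.6   7.6  49.1] rpy [-179.99    0.     57.2 ] chest xy [532.7 352.3] Fx,Fy,Fz chest [ 0.4  0.2 -0.6] gap 14.3 grip 58.5 M [-0.01 -0.05  0.  ]
```

Call:
step_arm(
  targets=[
    {"angular":[0,0,0],"dp":[0,0,0.02],"fingers":1},
    {"angular":[0,0,0],"dp":[0,0,0.045],"fingers":1},
    {"angular":[0,0,0],"dp":[0,0,0.07],"fingers":1},
    {"angular":[0,0,0],"dp":[0,0,0.095],"fingers":1},
    {"angular":[0,0,0],"dp":[0,0,0.115],"fingers":1},
    {"angular":[0,0,0],"dp":[0,0,0.135],"fingers":1},
    {"angular":[0,0,0],"dp":[0,0,0.15],"fingers":1},
    {"angular":[0,0,0],"dp":[0,0,0.15],"fingers":1},
  ],
)

```text
time: 24.7
tool_pos: [638.4, 7.6, 18.8]
tcp_rot: [-180.0, 0.0, 57.2]
ft_force: [0.2, 0.9, -0.3]
finger_gap: 14.6
grip_force: 58.5
```

```bash
python3 -c "
from h import *
st()"
```

```text
t 24.7 p [638.4   7.6  18.8] rpy [-1.7997e+02  2.0000e-02  5.7200e+01] chest xy [532.5 352.2] Fx,Fy,Fz chest [-0.3  0.9 -0.3] gap 14.6 grip 58.5 M [ 0.03 -0.04 -0.02]
```

Bottom is about 7 mm above the floor. Creep down to touch.

Call:
step_arm(
  targets=[
    {"angular":[0,0,0],"dp":[0,0,0.01],"fingers":1},
    {"angular":[0,0,0],"dp":[0,0,0.018],"fingers":1},
    {"angular":[0,0,0],"dp":[0,0,0.024],"fingers":1},
    {"angular":[0,0,0],"dp":[0,0,0.03],"fingers":1},
    {"angular":[0,0,0],"dp":[0,0,0.034],"fingers":1},
    {"angular":[0,0,0],"dp":[0,0,0.037],"fingers":1},
    {"angular":[0,0,0],"dp":[0,0,0.037],"fingers":1},
    {"angular":[0,0,0],"dp":[0,0,0.037],"fingers":1},
  ],
)

```text
time: 25.7
tool_pos: [639.5, 7.5, 16.4]
tcp_rot: [179.9, -0.0, 57.2]
ft_force: [-21.1, 0.9, 30.7]
finger_gap: 14.0
grip_force: 71.2
```

```bash
python3 -c "
from h import *
st()"
```

```text
t 25.7 p [639.5   7.5  16.4] rpy [ 1.799e+02 -3.000e-02  5.720e+01] chest xy [533.5 352.7] Fx,Fy,Fz chest [-18.3 -10.7  30.7] gap 14.0 grip 71.2 M [-0.37  1.71 -0.32]
```

Contact came early, with an x push. Most likely a knuckle touched the chest's edge, so I'll lift, move 6 mm forward and try again gently.

Call:
step_arm(
  targets=[
    {"angular":[0,0,0],"dp":[0,0,-0.03],"fingers":1},
    {"angular":[0,0,0],"dp":[0,-0.01,-0.037],"fingers":1},
    {"angular":[0,0,0],"dp":[0,-0.02,-0.037],"fingers":1},
    {"angular":[0,0,0],"dp":[0,-0.03,-0.037],"fingers":1},
    {"angular":[0,0,0],"dp":[0,-0.03,-0.025],"fingers":1},
    {"angular":[0,0,0],"dp":[0,-0.03,-0.015],"fingers":1},
    {"angular":[0,0,0],"dp":[0,-0.03,-0.015],"fingers":1},
    {"angular":[0,0,0],"dp":[0,-0.03,-0.015],"fingers":1},
  ],
)

```text
time: 26.7
tool_pos: [634.3, 10.5, 14.9]
tcp_rot: [179.9, -0.0, 57.2]
ft_force: [5.3, -2.8, -0.7]
finger_gap: 14.3
grip_force: 67.5
```

```bash
python3 -c "
from h import *
st()"
```

```text
t 26.7 p [634.3  10.5  14.9] rpy [ 1.7992e+02 -3.0000e-02  5.7200e+01] chest xy [527.5 352.5] Fx,Fy,Fz chest [ 6.   0.5 -0.7] gap 14.3 grip 67.5 M [-0.48 -0.81  0.26]
```

Call:
step_arm(
  targets=[
    {"angular":[0,0,0],"dp":[0,0.01,0],"fingers":1},
    {"angular":[0,0,0],"dp":[0,0.01,0],"fingers":1},
    {"angular":[0,0,0],"dp":[0,0.01,0.005],"fingers":1},
    {"angular":[0,0,0],"dp":[0,0.01,0.01],"fingers":1},
    {"angular":[0,0,0],"dp":[0,0.01,0.013],"fingers":1},
    {"angular":[0,0,0],"dp":[0,0.01,0.015],"fingers":1},
    {"angular":[0,0,0],"dp":[0,0.01,0.015],"fingers":1},
    {"angular":[0,0,0],"dp":[0,0.01,0.015],"fingers":1},
  ],
)

```text
time: 27.7
tool_pos: [635.1, 9.8, 12.8]
tcp_rot: [-180.0, 0.0, 57.2]
ft_force: [-6.8, 0.2, 7.8]
finger_gap: 14.2
grip_force: 68.9
```

```bash
python3 -c "
from h import *
st()"
```

```text
t 27.7 p [635.1   9.8  12.8] rpy [-1.7998e+02  1.0000e-02  5.7210e+01] chest xy [528.5 352.3] Fx,Fy,Fz chest [-5.8 -3.6  7.8] gap 14.2 grip 68.9 M [0.08 0.97 0.03]
```

Call:
step_arm(
  targets=[
    {"angular":[0,0,0],"dp":[0,0,-0.004],"fingers":1},
    {"angular":[0,0,0],"dp":[0,-0.003,-0.004],"fingers":1},
    {"angular":[0,0,0],"dp":[0,-0.006,-0.004],"fingers":1},
    {"angular":[0,0,0],"dp":[0,-0.009,-0.004],"fingers":1},
    {"angular":[0,0,0],"dp":[0,-0.012,-0.004],"fingers":1},
    {"angular":[0,0,0],"dp":[0,-0.012,-0.004],"fingers":1},
    {"angular":[0,0,0],"dp":[0,-0.012,-0.004],"fingers":1},
    {"angular":[0,0,0],"dp":[0,-0.012,-0.004],"fingers":1},
  ],
)

```text
time: 28.7
tool_pos: [634.4, 10.5, 12.8]
tcp_rot: [179.9, -0.0, 57.2]
ft_force: [5.5, -2.9, -1.5]
finger_gap: 14.3
grip_force: 67.1
```

```bash
python3 -c "
from h import *
st()"
```

```text
t 28.7 p [634.4  10.5  12.8] rpy [ 1.7987e+02 -4.0000e-02  5.7200e+01] chest xy [527.6 352.5] Fx,Fy,Fz chest [ 6.2  0.5 -1.5] gap 14.3 grip 67.1 M [-0.55 -0.8   0.21]
```

Call:
step_arm(
  targets=[
    {"angular":[0,0,0],"dp":[0,0.006,0],"fingers":1},
    {"angular":[0,0,0],"dp":[0,0.006,0.004],"fingers":1},
    {"angular":[0,0,0],"dp":[0,0.006,0.004],"fingers":1},
    {"angular":[0,0,0],"dp":[0,0.002,0.004],"fingers":1},
    {"angular":[0,0,0],"dp":[0,-0.001,0.003],"fingers":1},
    {"angular":[0,0,0],"dp":[0,-0.004,0.003],"fingers":1},
    {"angular":[0,0,0],"dp":[0,-0.004,0.003],"fingers":1},
    {"angular":[0,0,0],"dp":[0,-0.004,0.003],"fingers":1},
  ],
)

```text
time: 29.7
tool_pos: [634.5, 10.5, 12.9]
tcp_rot: [179.8, -0.1, 57.2]
ft_force: [7.4, -5.4, 0.7]
finger_gap: 14.0
grip_force: 67.5
```

```bash
python3 -c "
from h import *
st()"
```

```text
t 29.7 p [634.5  10.5  12.9] rpy [ 1.7978e+02 -5.0000e-02  5.7190e+01] chest xy [527.6 352.5] Fx,Fy,Fz chest [ 9.2 -0.5  0.7] gap 14.0 grip 67.5 M [-0.85 -1.11  0.24]
```

Call:
step_arm(
  targets=[
    {"angular":[0,0,-0.001],"dp":[0,0,0],"fingers":1},
    {"angular":[0,0,-0.002],"dp":[0,0,0],"fingers":1},
    {"angular":[0,0,-0.002],"dp":[0,0,0],"fingers":1},
    {"angular":[0,0,-0.002],"dp":[0,0,0],"fingers":1},
    {"angular":[0,0,-0.002],"dp":[0,0,0],"fingers":1},
    {"angular":[0,0,-0.002],"dp":[0,0,0],"fingers":1},
    {"angular":[0,0,-0.002],"dp":[0,0,0],"fingers":1},
    {"angular":[0,0,-0.002],"dp":[0,0,0],"fingers":1},
  ],
)

```text
time: 30.7
tool_pos: [634.4, 10.5, 12.9]
tcp_rot: [179.8, -0.1, 57.5]
ft_force: [6.9, -5.3, 0.8]
finger_gap: 14.2
grip_force: 67.5
```

```bash
python3 - <<'E'
from h import *
st()
b=snapshot('scene');a=snapshot('top')
for l,z in(('board_place',51),('long_board_center',51),('drawer_handle',62)):
    for n in('top','scene'):
        for k in pinpoint(n,l)[:1]:
            q=atz(n,k['at'],z);print(l,n,round(k['conf'],2),'chest',np.round([X@q[:2],Y@q[:2]],1))
st()
E
```

```text
t 30.7 p [634.4  10.5  12.9] rpy [ 1.7979e+02 -6.0000e-02  5.7520e+01] chest xy [527.6 352.5] Fx,Fy,Fz chest [ 8.7 -0.7  0.8] gap 14.2 grip 67.5 M [-0.87 -1.08 -0.07]
board_place top 0.59 chest [528.4 352.9]
board_place scene 0.95 chest [514.3 346.5]
long_board_center top 0.48 chest [522.2 346.6]
long_board_center scene 0.86 chest [516.6 354.1]
drawer_handle top 0.4 chest [511.5 -69.3]
t 31.1 p [634.5  10.5  12.9] rpy [ 1.7979e+02 -6.0000e-02  5.7520e+01] chest xy [527.6 352.5] Fx,Fy,Fz chest [8.6 0.  0.2] gap 14.2 grip 67.5 M [-0.87 -1.04 -0.22]
```

Call:
step_arm(
  targets=[
    {"angular":[0,0,0.0008],"dp":[0,-0.001,0],"fingers":1},
    {"angular":[0,0,0.0008],"dp":[0,-0.002,0],"fingers":1},
    {"angular":[0,0,0.0008],"dp":[0,-0.002,0],"fingers":1},
    {"angular":[0,0,0.0008],"dp":[0,-0.002,0],"fingers":1},
    {"angular":[0,0,0.0008],"dp":[0,-0.002,0],"fingers":1},
    {"angular":[0,0,0.0008],"dp":[0,-0.002,0],"fingers":1},
    {"angular":[0,0,0.0008],"dp":[0,-0.002,0],"fingers":1},
    {"angular":[0,0,0.0008],"dp":[0,-0.002,0],"fingers":1},
  ],
)

```text
time: 32.1
tool_pos: [634.5, 10.5, 12.9]
tcp_rot: [179.7, -0.1, 57.4]
ft_force: [8.7, -5.5, -0.6]
finger_gap: 14.1
grip_force: 67.3
```

```bash
python3 - <<'E'
from h import *
for i in range(4):
    st(); snapshot('top')
for n in('top','scene'):
    snapshot(n)
    for k in masks_of(n,'long_board')[:1]:
        p=np.argwhere(k['pixels'])[:,::-1].astype(np.float32);print(n,round(k['conf'],2),len(p),np.round(cv2.boxPoints(cv2.minAreaRect(p))).tolist())
o=proj('scene',[[*(x*X+y*Y),z] for x,y,z in((520,246,80),(520,458,80),(520,246,22),(520,458,22))]);print('model scene',o.round().tolist())
E
```

```text
t 32.1 p [634.5  10.5  12.9] rpy [ 1.7974e+02 -7.0000e-02  5.7380e+01] chest xy [527.6 352.5] Fx,Fy,Fz chest [10.3  0.1 -0.6] gap 14.1 grip 67.3 M [-1.03 -1.29 -0.04]
t 32.15 p [634.4  10.6  12.9] rpy [ 1.7975e+02 -7.0000e-02  5.7380e+01] chest xy [527.6 352.5] Fx,Fy,Fz chest [10.7 -0.  -0.7] gap 14.4 grip 67.3 M [-0.98 -1.35  0.02]
t 32.2 p [634.4  10.5  12.9] rpy [ 1.7974e+02 -7.0000e-02  5.7380e+01] chest xy [527.6 352.5] Fx,Fy,Fz chest [11.2  0.3 -1.4] gap 13.8 grip 67.3 M [-0.97 -1.36 -0.07]
t 32.25 p [634.5  10.5  12.9] rpy [ 1.7974e+02 -7.0000e-02  5.7380e+01] chest xy [527.6 352.5] Fx,Fy,Fz chest [10.1  0.2 -1.1] gap 13.8 grip 67.3 M [-1.01 -1.32 -0.07]
top 0.71 233 [[309.0, 246.0], [309.0, 241.0], [353.0, 247.0], [353.0, 252.0]]
scene 0.91 313 [[207.0, 190.0], [212.0, 180.0], [249.0, 198.0], [244.0, 209.0]]
model scene [[246.0, 198.0], [209.0, 180.0], [246.0, 210.0], [210.0, 191.0]]
```

The press reads about 10.5 N with balanced moment, and the board mask lies on the model. One last check is whether the board really stands on the floor: back off slightly, then press down 1.6 mm.

Call:
step_arm(
  targets=[
    {"angular":[0,0,0],"dp":[0,0.007,0],"fingers":1},
    {"angular":[0,0,0],"dp":[0,0.014,0],"fingers":1},
    {"angular":[0,0,0],"dp":[0,0.014,0.003],"fingers":1},
    {"angular":[0,0,0],"dp":[0,0.014,0.006],"fingers":1},
    {"angular":[0,0,0],"dp":[0,0.014,0.008],"fingers":1},
    {"angular":[0,0,0],"dp":[0,0.014,0.008],"fingers":1},
    {"angular":[0,0,0],"dp":[0,0.014,0.008],"fingers":1},
    {"angular":[0,0,0],"dp":[0,0.014,0.008],"fingers":1},
  ],
)

```text
time: 33.5
tool_pos: [635.2, 10.0, 12.8]
tcp_rot: [179.9, -0.0, 57.4]
ft_force: [-7.4, -2.3, 18.3]
finger_gap: 14.4
grip_force: 70.4
```

```bash
python3 - <<'E'
from h import *
st()
E
```

```text
t 33.5 p [635.2  10.   12.8] rpy [ 1.7995e+02 -2.0000e-02  5.7410e+01] chest xy [528.4 352.5] Fx,Fy,Fz chest [-5.  -6.  18.3] gap 14.4 grip 70.4 M [-0.34  1.09 -0.12]
```

The floor contact is firm. I'll unload it and resume the press.

Call:
step_arm(
  targets=[
    {"angular":[0,0,0],"dp":[0,0,-0.004],"fingers":1},
    {"angular":[0,0,0],"dp":[0,0,-0.007],"fingers":1},
    {"angular":[0,0,0],"dp":[0,-0.004,-0.007],"fingers":1},
    {"angular":[0,0,0],"dp":[0,-0.008,-0.007],"fingers":1},
    {"angular":[0,0,0],"dp":[0,-0.011,-0.007],"fingers":1},
    {"angular":[0,0,0],"dp":[0,-0.014,-0.007],"fingers":1},
    {"angular":[0,0,0],"dp":[0,-0.014,-0.007],"fingers":1},
    {"angular":[0,0,0],"dp":[0,-0.014,-0.007],"fingers":1},
  ],
)

```text
time: 34.5
tool_pos: [634.5, 10.5, 12.9]
tcp_rot: [179.7, -0.1, 57.4]
ft_force: [8.5, -5.3, 1.1]
finger_gap: 14.3
grip_force: 67.6
```

```bash
python3 - <<'E'
from h import *
for i in range(5):
    st(); snapshot('top')
E
```

```text
t 34.5 p [634.5  10.5  12.9] rpy [ 1.7974e+02 -7.0000e-02  5.7390e+01] chest xy [527.6 352.5] Fx,Fy,Fz chest [10.   0.2  1.1] gap 14.3 grip 67.6 M [-1.04 -1.3  -0.  ]
t 34.55 p [634.5  10.5  12.9] rpy [ 1.7974e+02 -7.0000e-02  5.7390e+01] chest xy [527.6 352.6] Fx,Fy,Fz chest [10.  -0.8  0.2] gap 14.0 grip 67.6 M [-0.99 -1.24  0.04]
t 34.6 p [634.5  10.5  12.8] rpy [ 1.7974e+02 -6.0000e-02  5.7390e+01] chest xy [527.6 352.5] Fx,Fy,Fz chest [ 9.6 -0.4  0.4] gap 13.9 grip 67.6 M [-0.99 -1.3   0.  ]
t 34.65 p [634.5  10.5  12.9] rpy [ 1.7974e+02 -7.0000e-02  5.7380e+01] chest xy [527.6 352.6] Fx,Fy,Fz chest [ 9.7 -1.1  0.9] gap 14.1 grip 67.6 M [-0.97 -1.25  0.06]
t 34.7 p [634.5  10.5  12.9] rpy [ 1.7974e+02 -7.0000e-02  5.7390e+01] chest xy [527.6 352.5] Fx,Fy,Fz chest [10.6 -1.1  1. ] gap 14.2 grip 67.6 M [-0.97 -1.34  0.03]
```

```bash
python3 -c "
from bench import *
print(hand_in())"
```

```text
the job is handed in; nothing more can be done
None
```

Job handed in at about 35 s: the drawer is out at its stop, and the long board stands on the drawer floor behind both cleats, held with a steady press of about 10 N shared evenly between them.

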